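# Raise the bonder's guard window to its height mark

## Task

Open the bonding station for loading: with the fingertips beneath the lip of the clear guard window, gently push the window up until the lip is level with the two pointer blades clamped on the posts, and let it rest there. Then press the large palm button on the control box right down and let it go. Only push and press, gripping nothing, and leave the spool, the bottle and the chip tray in front of the window where they are.

Things in the scene. Friction and masses are not known exactly. Their poses are not given: they have to be found in the camera images.
- station: The fixed bonding station. Origin on the table midway between its two square grey posts (50 x 50 mm, 500 mm tall, centres 185 mm to either side along its y axis); a grey header joins their tops. Its x axis points away from the robot's side, into the station; behind the posts, from x = 30 to 210 mm, lies a steel-topped work bed 58 mm high.
- sash (a joint): Height of the clear guard window above its shut position, m, 0 to 0.20, straight up. The window is 310 mm wide, 206 mm tall, 0.6 kg, runs between the posts and is counterweighted: it stays at any height, 2 to 5 N moves it up or down. More than 25 N from the fingers counts as rough or gripped.
- lip (a point): Middle of the front edge (the edge towards the robot) of the window's lip, at half its thickness. The lip is a level aluminium ledge along the window's foot, 14 mm thick and 300 mm long along the station's y axis; it stands out 55 mm from the pane towards -x of the station, with nothing beneath it down to the table. Shut, this point is 107 mm above the table. Axes as the station's.
- mark_level (a point): The marked height: the point at the level of the two pointer blades, midway between them, directly above or below lip when sighted along the vertical. The blades (5 mm thick, 12 mm wide, black) reach towards the robot from 26 mm high black clamp collars round the posts, just beyond both ends of the lip. Fixed; 200 to 275 mm above the table. The window is right when lip has the same height.
- mark: The fixed pair of clamp collars and blades; origin at the height of the blades, on the posts' centre plane.
- control: Fixed white control box, 130 x 110 x 50 mm (x, y, z), origin under its centre; it stands to the left or right of the station, nearer the robot. Palm button in the middle of its top, six small 12 mm keys at its near and far edges.
- go_top (a point): Middle of the top of the large black palm button (40 mm across) on the control box. It is pressed straight down.
- go (a joint): How far the palm button is pressed, m: 0 up, 0.007 fully down (5 N, springs back).
- carriers: Fixed stack of steel board carriers, 120 x 110 x 63 mm, on the other side from the control box. Origin under its centre.
- spool: Loose brass wire spool standing upright, 44 mm across, 32 mm tall, near one end of the lip on the robot's side. Leave alone. Origin under its centre.
- flux: Loose white bottle, 36 mm across, 75 mm tall, standing near the other end of the lip. Leave alone. Origin under its centre.
- chip_tray: Loose black chip tray, 70 x 70 x 12 mm, on the table on the robot's side of the lip, about its middle. Leave alone. Origin under its centre.

How it is judged (in metres and radians):
On the way, in this order (a step that is already met when the one before it is completed fails the run):
1. the window is pushed up until its lip is level with the pointer blades (within 10 mm) and stands still (z of lip in the frame of mark_level between -0.01 and 0.01 m and velocity of joint sash between -0.01 and 0.01 m/s), for 0.3 s.
2. the palm button is pressed down while the window stands at the mark and is not being touched (value of joint go above 0.005 m and contact force between the fingers and sash below 0.2 N and z of lip in the frame of mark_level between -0.01 and 0.01 m), for 0.05 s.
At the end, for the whole second after the job is handed in: The window stands still with its lip level with the pointer blades, within 10 mm, and the palm button has been pressed (more than 5 of its 7 mm) after that and is up again (all of step 1 and value of joint go below 0.0015 m); the robot touches nothing.
It fails at once if the palm button is pressed before the window is at the mark (value of joint go above 0.003 m and (z of lip in the frame of mark_level below -0.012 m or z of lip in the frame of mark_level above 0.012 m)).
It fails at once if the window is gripped or pushed roughly (more than 25 N from the fingers) (contact force between the fingers and sash above 25 N).
It fails at once if the spool, bottle or chip tray is moved by more than 20 mm or lifted (distance of any of spool, flux, chip_tray from where it was at the start of the episode above 0.02 m).
It fails at once if the spool or bottle is knocked over (angle between any of spool, flux's own z axis and vertical above 0.5 rad).
It also fails if it takes over 48 s, if anything falls off the work surface, if the arm or the gripper's body presses on something with over 40 N, if the wrist force passes 120 N, or if a joint passes its speed limit or range.

## Robot

A 6-joint arm with a two-finger parallel gripper is mounted at the origin on the work surface. World frame = base frame: x ahead of the robot, y to its left, z up, the work surface at z = 0. Lengths are in mm, angles in rad, forces in N, time in s.
With the tool pointing down it reaches from about 225 to 725 mm from the base axis. Payload 3.1 kg.
Tool frame: the origin (TCP) lies at the very end of the fingers, on their centre line; the grasp point (between the pads) lies 19 mm behind it; z points along the fingers, y is the line along which they close (so a half turn about z gives the same grasp; the last joint's range is limited). The gripper opens to 85 mm and grips with 20 to 120 N. Pads are 22 mm wide; open, the fingers measure 114 mm over their backs; the gripper's body (76 mm by 85 mm) begins 54 mm behind the grasp point. The pads swing forward as they close: fully open they stand 13 mm farther back than shut.
Start: joints at [-1.355, 0.048, 0.099, 1.622, 0, 1.443], TCP at [176.945, -494.275, 231.312] pointing down, gripper open.
Joint ranges: [-2.91, 2.91], [-0.99, 1.94], [-1.21, 1.42], [-2.12, 2.29], [-1.49, 1.47], [-3.14, 3.14]. Speed limits (rad/s): [2.79, 2.79, 3.14, 3.14, 3.14, 3.14].

## Interface

Orientations are given as a unit quaternion [x, y, z, w].
In Python, from station import arm gives the robot as it stands.
- The arm moves only by the tool send_rows, never from a script. Its argument "steps" is a list of rows, each a list of 7 numbers: the shift along the tool's x, y, z in cm, then the turn, a rotation vector about the tool's x, y, z in degrees, then the closure, from 0 (fully open) to 1 (shut). A call has 1 to 8 rows; each row shifts and turns the commanded pose from where the row before left it, along the tool's axes as they then stand; what a row does not reach is not made up. A row lasts 1/10 s, in which the tool goes at most 50 mm and 8.59 degrees, less where a joint would pass 70% of its speed; a pose out of reach is approached as far as the arm can. A call with a gripper value outside its range is refused whole. The fingers move at their own pace and stop on an object; "squeeze" is the grip in N (left out, the last holds). Time passes only in rows, so rows that do not move let the fingers close. It gives the time, the measured TCP pose, the force, the opening and the grip force at its end, in the units of the state.
- arm.state(): the state, without advancing time (a new reading comes with each control period).
- arm.snapshot(name): name is "side" or "top"; returns the picture (420x560x3 uint8, red, green, blue); there is no depth.
- arm.camera_params(name): a dict with "fx", "fy", "cx", "cy" (pixels), "world_to_cam" (4x4, takes a point from world to camera coordinates). Camera axes: x right, y down, z forward; pixel columns grow to the right and rows downward; lengths in mm; the calibration is good to about 2 mm. A picture is of the moment at which its call begins. camera_params takes no time and is no camera call.
- arm.job_done(): hands the job in; it is judged then, once.
The state is a dict: "time_s": time; "qpos": joint angles; "qvel": joint speeds; "joint_efforts": joint torques, N m; "ee_pos": TCP position; "tcp_rot": TCP orientation; "ft_force": force on the tool from outside, world axes, zero at the start; "ft_torque": the same for the moment, N m; "finger_gap": finger opening in mm; "grasp_force": force on a finger pad.
Only numpy, scipy, OpenCV 4.12 (cv2) and the standard library are available. Lean on these libraries where they do the work, as an engineer would, in place of code of your own. Each camera call takes 0.05 s, during which the arm holds its last target. There are 200 camera calls.

## Working session

There is one attempt and no reset: what is moved stays moved. The work goes in short steps, Python scripts to look and compute and a tool call to move; the robot and the scene stay as the last step left them, time stands still between calls to the robot, and variables do not carry over. Pictures are saved under pics/ and viewed, at most 10 in all, crops included, and the job is handed in when it is done.

Besides the shell and the picture viewer there is one more tool, called after "Emit:" by a JSON object that holds its "method" and its "body", one argument or row to a line. send_rows: Moves the arm, as the interface text tells. Its arguments: {"type":"object","properties":{"steps":{"type":"array"},"squeeze":{"type":"number"}},"required":["steps"]}

```bash
mkdir -p pics
python3 - <<'E'
from station import arm
import cv2
for n in("side","top"):
    cv2.imwrite(f"pics/{n}0.png",cv2.resize(arm.snapshot(n)[:,:,::-1],(800,600),interpolation=cv2.INTER_CUBIC))
    p=arm.camera_params(n);print(n,p["fx"],p["fy"],p["cx"],p["cy"],p["world_to_cam"])
s=arm.state();print(s["time_s"],s["ee_pos"],s["tcp_rot"])
E
```

```text
side 471.1408733965526 471.1408733965526 268.6616251043643 209.40834077475628 [[ 9.78328041e-01 -2.06687255e-01  1.24347542e-02 -5.23049891e+02]
 [-1.36576198e-01 -6.89272361e-01 -7.11512863e-01  2.12460027e+02]
 [ 1.55631573e-01  6.94394694e-01 -7.02563038e-01  1.14597896e+03]
 [ 0.00000000e+00  0.00000000e+00  0.00000000e+00  1.00000000e+00]]
top 499.6470845252319 499.6470845252319 274.1509105266009 203.41838980510795 [[-1.56313036e-02 -9.99862072e-01 -5.61245208e-03  2.13639922e+01]
 [-9.96755370e-01  1.60255014e-02 -7.88791188e-02  5.45285461e+02]
 [ 7.89581815e-02  4.36125830e-03 -9.96868389e-01  1.50215123e+03]
 [ 0.00000000e+00  0.00000000e+00  0.00000000e+00  1.00000000e+00]]
0.1 [ 176.81656704 -493.72289888  230.20003538] [ 9.85259044e-01  1.71065473e-01 -4.60746403e-05 -1.10359000e-03]
```

View pics/side0.png

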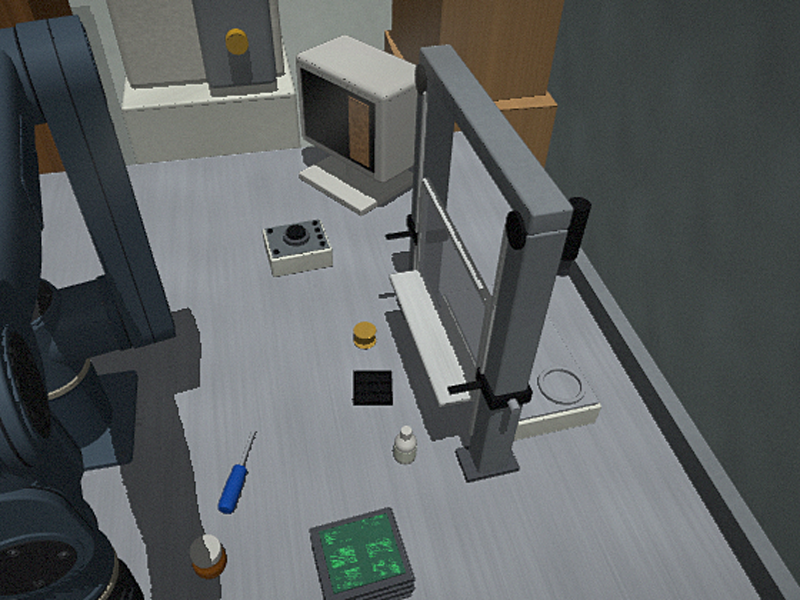

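View pics/top0.png

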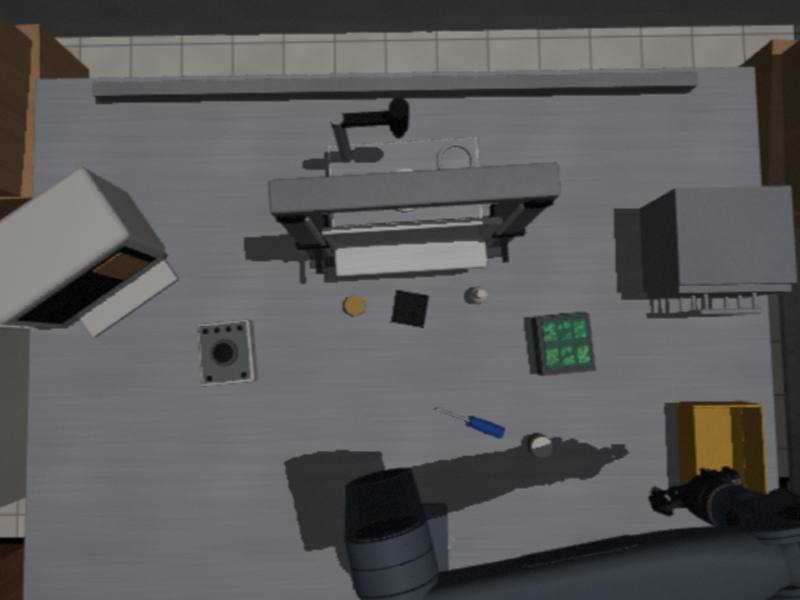

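Side view: lip front edge runs from (393,275) to (443,402), with blade tips at about (450,389) and (388,237). The button is at (296,232). Top view: lip front edge (336,276)–(487,267), spool (354,305), tray (410,308), bottle (477,296), button (224,352).

Run:
```python
import cv2
for n,(a,b,c,d),k in(("side",(350,500,200,430),2.6),("top",(250,560,180,330),2.5)):
    im=cv2.imread(f"pics/{n}0.png")[c:d,a:b];cv2.imwrite(f"pics/{n}0c.png",cv2.resize(im,None,fx=k,fy=k,interpolation=cv2.INTER_CUBIC))
```

```text
(no output)
```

View pics/side0c.png

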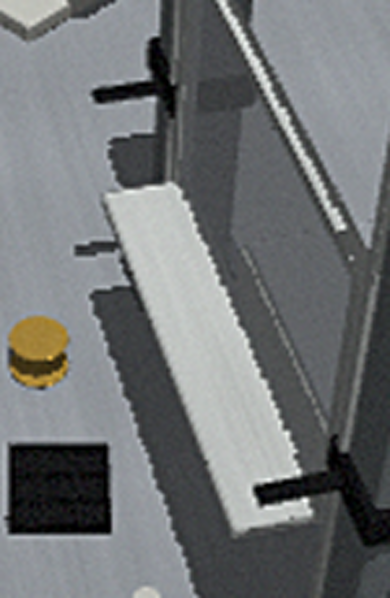

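View pics/top0c.png

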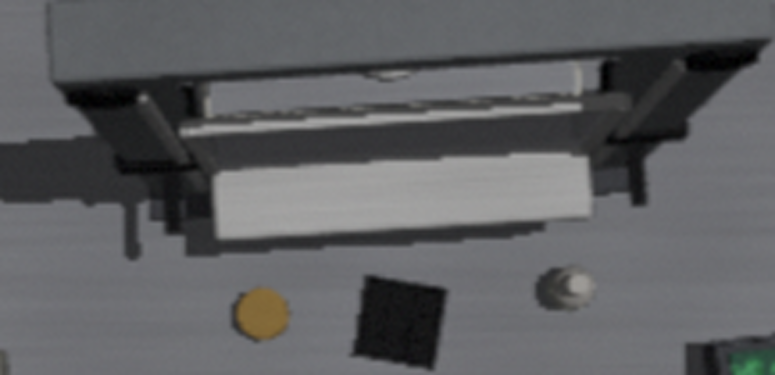

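Blade tips: side (386,237) and (449,390); top (319,273) and (506,262). Lip front top corners: side (390,275) and (440,405); top (338,276) and (487,266). Next I triangulate these.

```bash
cat > h.py <<'E'
from station import arm
import numpy as np, cv2
def K(n):
    p=arm.camera_params(n);return np.array([[p["fx"],0,p["cx"]],[0,p["fy"],p["cy"]],[0,0,1]]),np.array(p["world_to_cam"])
def px(u): return (np.array(u,float)+.5)*.7-.5   # 800-wide -> native
def tri(s,t):
    P=[k@w[:3] for k,w in map(K,("side","top"))]
    X=cv2.triangulatePoints(P[0],P[1],px(s),px(t));return (X[:3]/X[3]).ravel()
def onz(n,u,z):
    k,w=K(n);u=px(u);d=w[:3,:3].T@np.linalg.inv(k)@[u[0],u[1],1];o=-w[:3,:3].T@w[:3,3]
    return o+d*(z-o[2])/d[2]
def proj(n,X):
    k,w=K(n);q=k@(w[:3,:3]@X+w[:3,3]);return (q[:2]/q[2]+.5)/.7-.5
E
python3 - <<'E'
from h import *
np.set_printoptions(precision=1,suppress=True)
for n,s,t in(("bladeL",(386.2,237.3),(319.2,273.2)),("bladeR",(448.8,390),(506.1,261.6)),("lipL",(390,275),(337.6,275.6)),("lipR",(440,404.6),(486.8,266.4)),("button",(296,230),(224,352)),("flux top",(405.5,429),(478,294))): print(n,tri(s,t))
for n,u,z in(("lipL",(337.6,275.6),114),("lipR",(486.8,266.4),114),("spool",(354,305.5),32),("tray",(410,308),12),("flux",(478,295),75),("button",(224,352),70)):print(n,onz("top",u,z))
E
```

```text
bladeL [567.1 148.5 200.9]
bladeR [ 582.7 -204.   204.3]
lipL [568.7 119.  136.3]
lipR [ 582.2 -176.6  133.8]
button [421.2 358.4  74.5]
flux top [ 533.  -165.5   68. ]
lipL [570.6 120.8 114. ]
lipR [ 584.4 -179.2  114. ]
spool [514.8  93.3  32. ]
tray [508.7 -25.6  12. ]
flux [ 529.8 -164.6   75. ]
button [421.1 359.5  70. ]
```

Emit:
{"method": "send_rows", "body": {
  "steps": [
    [0,0,-0.4,0,0,-8.2,1],
    [0,0,-0.4,0,0,-8.2,1],
    [0,0,-0.4,0,0,-8.2,1],
    [0,0,-0.4,0,0,-8.2,1],
    [0,0,-0.4,0,0,-8.2,1],
    [0,0,-0.4,0,0,-8.2,1],
    [0,0,-0.4,0,0,-8.2,1],
    [0,0,-0.4,0,0,-8.2,1]
  ]
}}

```text
time_s: 0.9
ee_pos: [176.9, -494.0, 262.8]
tcp_rot: [0.734, 0.68, 0.0, -0.001]
ft_force: [0.1, -0.3, -0.1]
finger_gap: -0.0
grasp_force: 0.0
```

Emit:
{"method": "send_rows", "body": {
  "steps": [
    [0,0,-0.4,0,0,-8.2,1],
    [0,0,-0.4,0,0,-8.2,1],
    [0,0,-0.4,0,0,-8.2,1],
    [0,0,-0.4,0,0,-8.2,1],
    [0,0,-0.4,0,0,-8.2,1],
    [0,0,-0.4,0,0,-8.2,1],
    [0,0,-0.4,0,0,-8.2,1],
    [0,0,-0.4,0,0,-8.2,1]
  ]
}}

```text
time_s: 1.7
ee_pos: [176.9, -494.0, 294.8]
tcp_rot: [0.248, 0.969, 0.001, -0.0]
ft_force: [-0.1, -0.7, -0.1]
finger_gap: 0.2
grasp_force: 0.0
```

Emit:
{"method": "send_rows", "body": {
  "steps": [
    [0,0,-0.4,0,0,-8.2,1],
    [0,0,-0.4,0,0,-8.2,1],
    [0,0,-0.4,0,0,-8.2,1],
    [0,0,-0.4,0,0,-7.2,1],
    [0,0,0,0,0,0,1]
  ]
}}

```text
time_s: 2.2
ee_pos: [176.9, -494.3, 311.3]
tcp_rot: [-0.023, 1.0, 0.0, -0.0]
ft_force: [-0.2, -0.1, 0.5]
finger_gap: -0.1
grasp_force: 0.0
```

```bash
cat >> h.py <<'E'
from scipy.spatial.transform import Rotation as R
np.set_printoptions(precision=2,suppress=True)
def goto(p,M=None):
    "shift (cm) and turn (deg) in tool axes from here to p and orientation M (columns)"
    s=arm.state();r=R.from_quat(s["tcp_rot"])
    print("t",s["time_s"],"pos",np.array(s["ee_pos"]),"q",np.array(s["qpos"]),"F",np.array(s["ft_force"]));print(r.as_matrix())
    print("shift cm",r.inv().apply(np.array(p)-s["ee_pos"])/10)
    if M is not None: print("turn deg",np.degrees((r.inv()*R.from_matrix(M)).as_rotvec()))
c,s_=.99895,.046
H=np.array([[0,-s_,c],[0,c,s_],[-1,0,0]])   # forward: tool x down, z into station
D=np.array([[-c,-s_,0],[-s_,c,0],[0,0,-1]]) # down
E
python3 -c "
from h import *
goto([480,-35,310],D)"
```

```text
t 2.2 pos [ 176.94 -494.31  311.33] q [-1.35  0.09  0.3   1.79  0.   -1.4 ] F [-0.18 -0.11  0.54]
[[-1.   -0.05 -0.  ]
 [-0.05  1.    0.  ]
 [ 0.    0.   -1.  ]]
shift cm [-32.42  44.46   0.14]
turn deg [ 0.   -0.    0.05]
```

Emit:
{"method": "send_rows", "body": {
  "steps": [
    [-2.3,3.2,0,0,0,0,1],
    [-2.3,3.2,0,0,0,0,1],
    [-2.3,3.2,0,0,0,0,1],
    [-2.3,3.2,0,0,0,0,1],
    [-2.3,3.2,0,0,0,0,1],
    [-2.3,3.2,0,0,0,0,1],
    [-2.3,3.2,0,0,0,0,1],
    [-2.3,3.2,0,0,0,0,1]
  ]
}}

```text
time_s: 3.0
ee_pos: [349.2, -228.4, 310.8]
tcp_rot: [-0.022, 1.0, 0.0, -0.0]
ft_force: [0.8, -0.3, -0.6]
finger_gap: 0.1
grasp_force: 0.0
```

Emit:
{"method": "send_rows", "body": {
  "steps": [
    [-2.3,3.2,0,0,0,0,1],
    [-2.3,3.2,0,0,0,0,1],
    [-2.3,3.2,0,0,0,0,1],
    [-2.3,3.2,0,0,0,0,1],
    [-2.3,3.2,0,0,0,0,1],
    [-2.3,3.1,0,0,0,0,1]
  ]
}}

```text
time_s: 3.6
ee_pos: [478.0, -30.9, 310.8]
tcp_rot: [-0.022, 1.0, 0.0, -0.0]
ft_force: [-0.2, -0.5, -0.7]
finger_gap: 0.0
grasp_force: 0.0
```

Emit:
{"method": "send_rows", "body": {
  "steps": [
    [0,0,0,0,-7.5,0,1],
    [0,0,0,0,-7.5,0,1],
    [0,0,0,0,-7.5,0,1],
    [0,0,0,0,-7.5,0,1],
    [0,0,0,0,-7.5,0,1],
    [0,0,0,0,-7.5,0,1]
  ]
}}

```text
time_s: 4.2
ee_pos: [477.5, -32.3, 311.7]
tcp_rot: [-0.021, 0.923, 0.009, 0.385]
ft_force: [-0.1, -0.3, -0.5]
finger_gap: -0.0
grasp_force: 0.0
```

Emit:
{"method": "send_rows", "body": {
  "steps": [
    [0,0,0,0,-7.5,0,1],
    [0,0,0,0,-7.5,0,1],
    [0,0,0,0,-7.5,0,1],
    [0,0,0,0,-7.5,0,1],
    [0,0,0,0,-7.5,0,1],
    [0,0,0,0,-7.5,0,1],
    [0,0,0,0,0,0,1]
  ]
}}

```text
time_s: 4.9
ee_pos: [588.2, -75.8, 312.0]
tcp_rot: [-0.021, 0.755, 0.043, 0.654]
ft_force: [-0.9, 0.6, -4.3]
finger_gap: -0.6
grasp_force: 0.0
```

```bash
python3 -c "
from h import *
goto([520,-32,70],H)"
```

```text
t 4.9 pos [588.17 -75.8  311.99] q [-0.59 -0.99 -1.15  0.02  0.67 -0.08] F [-0.88  0.56 -4.27]
[[-0.14 -0.09  0.99]
 [ 0.02  1.    0.09]
 [-0.99  0.04 -0.14]]
shift cm [25.03  4.06 -2.9 ]
turn deg [ 2.56 -8.17 -1.95]
```

Emit:
{"method": "send_rows", "body": {
  "steps": [
    [0,0,-1,0,8,0,1],
    [0,0,-1,0,8,0,1],
    [0,0,-1,0,8,0,1],
    [0,0,-1,0,0,0,1],
    [0,0,0,0,0,0,1]
  ]
}}

```text
time_s: 5.4
ee_pos: [559.1, -81.4, 346.2]
tcp_rot: [-0.032, 0.854, 0.03, 0.519]
ft_force: [0.0, -0.1, -0.0]
finger_gap: 0.3
grasp_force: 0.0
```

```bash
python3 -c "
from h import *
P=R.from_euler('y',30,degrees=True).as_matrix()@H
goto([510,-32,140],P); print(arm.state()['qpos'])"
```

```text
t 5.4 pos [559.13 -81.43 346.15] q [-0.59 -0.88 -0.76  0.71  0.6  -0.34] F [ 0.01 -0.14 -0.03]
[[-0.46 -0.09  0.88]
 [-0.02  1.    0.09]
 [-0.89  0.02 -0.46]]
shift cm [20.44  4.98  5.55]
turn deg [2.23 2.55 1.54]
[-0.59 -0.88 -0.76  0.71  0.6  -0.34]
```

Emit:
{"method": "send_rows", "body": {
  "steps": [
    [0.4,1,-2,0.5,0.5,0.5,1],
    [4,0.8,1,0.5,0.5,0.5,1],
    [4,0.8,1.6,0.5,0.5,0.5,1],
    [4,0.8,1.6,0.5,0.5,0,1],
    [4,0.8,1.6,0,0.5,0,1],
    [4,0.8,1.6,0,0,0,1],
    [0,0,0,0,0,0,1]
  ]
}}

```text
time_s: 6.1
ee_pos: [528.2, -37.6, 114.5]
tcp_rot: [-0.013, 0.879, 0.036, 0.475]
ft_force: [-2.2, 1.2, -5.5]
finger_gap: -0.3
grasp_force: 0.0
```

```bash
python3 -c "
from h import *
goto([515,-32,80],H); print(np.array(arm.state()['qpos']).tolist())"
```

```text
t 6.1 pos [528.18 -37.6  114.51] q [-0.48 -0.99 -1.2   0.45  0.47 -0.27] F [-2.16  1.19 -5.47]
[[-0.55 -0.06  0.83]
 [ 0.01  1.    0.08]
 [-0.84  0.05 -0.55]]
shift cm [3.62 0.45 0.83]
turn deg [  1.48 -33.2   -2.71]
[-0.4764194306479312, -0.987754344920095, -1.1951068279229435, 0.45150336818680675, 0.4668531398784633, -0.2731849810739912]
```

```bash
cat > fk.py <<'E'
from h import *
from scipy.optimize import least_squares
D5=[([-1.355,.048,.099,1.622,0,],[176.945,-494.275,231.312]),([-1.35,.09,.3,1.79,0],[176.94,-494.31,311.33]),
([-.59,-.99,-1.15,.02,.67],[588.17,-75.8,311.99]),([-.59,-.88,-.76,.71,.6],[559.13,-81.43,346.15]),
([-.47642,-.98775,-1.19511,.4515,.46685],[528.18,-37.6,114.51])]
def fk(v,q):
    r0,h,A,B,C,E,Lw,Lt,d=v;j1,j2,j3,j4,j5=q[:5];f=j2-j3;p=f+j4
    r=r0+A*np.sin(j2)+B*np.cos(j2)+C*np.cos(f)+E*np.sin(f)
    z=h+A*np.cos(j2)-B*np.sin(j2)-C*np.sin(f)+E*np.cos(f)
    l=Lw+Lt*np.cos(j5);r+=l*np.cos(p);z-=l*np.sin(p);y=d+Lt*np.sin(j5)
    return np.array([r*np.cos(j1)-y*np.sin(j1),r*np.sin(j1)+y*np.cos(j1),z])
x0=np.array([0,280,350,0,450,0,60,250,67.])
def res(v): return np.concatenate([(fk(v,q)-X)*(1 if len(str(q[1]))>5 or q[0]==-1.355 else .4) for q,X in D5]+[(v-x0)*.005])
if __name__=="__main__":
    s=least_squares(res,x0);print(s.x);[print(fk(s.x,q)-X) for q,X in D5]
E
python3 fk.py
```

```text
[ -3.61 231.99 379.79  -0.28 508.1   16.11 105.9  315.93  66.62]
[-0.34 -0.24  0.2 ]
[ 1.93  1.58 -1.2 ]
[-0.96 -1.09 -0.19]
[1.52 0.9  0.44]
[-0.07  0.04 -0.05]
```

```bash
cat > ik.py <<'E'
from fk import *
V=least_squares(res,x0).x
lo=np.array([-2.9,-.96,-1.17,-2.05,-1.43]);hi=np.array([2.9,1.9,1.38,2.2,1.4])
def zdir(q):
    p=q[1]-q[2]+q[3];a=np.array([np.cos(p)*np.cos(q[4]),np.sin(q[4]),-np.sin(p)*np.cos(q[4])]);c,s=np.cos(q[0]),np.sin(q[0])
    return np.array([c*a[0]-s*a[1],s*a[0]+c*a[1],a[2]])
def solve(X,el,hd):
    "el: elevation up deg, hd heading deg"
    el,hd=np.radians([el,hd]);t=np.array([np.cos(el)*np.cos(hd),np.cos(el)*np.sin(hd),np.sin(el)])
    best=None
    for g in([-.4,-.5,-1,-.5,.4],[.3,.3,-1,-1.3,-.4],[-.8,-.5,-1,-.5,1.]):
        s=least_squares(lambda q:np.r_[(fk(V,q)-X),300*(zdir(q)-t)],g,bounds=(lo,hi))
        if best is None or s.cost<best.cost:best=s
    return best
if __name__=="__main__":
  for y in(-100,-29,40):
   for hd in(-60,-45,-30,0,30,45,60):
    print(y,hd,[(z,el,round(np.sqrt(2*solve([612,y,z],el,hd).cost))) for el in(0,-15) for z in(80,140,200)])
E
python3 ik.py
```

```text
-100 -60 [(80, 0, 0), (140, 0, 0), (200, 0, 0), (80, -15, 0), (140, -15, 0), (200, -15, 0)]
-100 -45 [(80, 0, 0), (140, 0, 0), (200, 0, 0), (80, -15, 0), (140, -15, 0), (200, -15, 0)]
-100 -30 [(80, 0, 0), (140, 0, 0), (200, 0, 0), (80, -15, 0), (140, -15, 0), (200, -15, 0)]
-100 0 [(80, 0, 0), (140, 0, 4), (200, 0, 20), (80, -15, 6), (140, -15, 7), (200, -15, 0)]
-100 30 [(80, 0, 0), (140, 0, 0), (200, 0, 0), (80, -15, 0), (140, -15, 0), (200, -15, 0)]
-100 45 [(80, 0, 52), (140, 0, 52), (200, 0, 52), (80, -15, 0), (140, -15, 0), (200, -15, 0)]
-100 60 [(80, 0, 15), (140, 0, 22), (200, 0, 29), (80, -15, 0), (140, -15, 0), (200, -15, 0)]
-29 -60 [(80, 0, 0), (140, 0, 0), (200, 0, 0), (80, -15, 0), (140, -15, 0), (200, -15, 0)]
-29 -45 [(80, 0, 0), (140, 0, 0), (200, 0, 0), (80, -15, 0), (140, -15, 0), (200, -15, 0)]
-29 -30 [(80, 0, 0), (140, 0, 0), (200, 0, 0), (80, -15, 0), (140, -15, 0), (200, -15, 0)]
-29 0 [(80, 0, 0), (140, 0, 15), (200, 0, 35), (80, -15, 20), (140, -15, 21), (200, -15, 8)]
-29 30 [(80, 0, 0), (140, 0, 0), (200, 0, 0), (80, -15, 0), (140, -15, 0), (200, -15, 0)]
-29 45 [(80, 0, 25), (140, 0, 25), (200, 0, 25), (80, -15, 0), (140, -15, 0), (200, -15, 0)]
-29 60 [(80, 0, 5), (140, 0, 11), (200, 0, 16), (80, -15, 0), (140, -15, 0), (200, -15, 0)]
40 -60 [(80, 0, 25), (140, 0, 25), (200, 0, 25), (80, -15, 0), (140, -15, 0), (200, -15, 0)]
40 -45 [(80, 0, 0), (140, 0, 0), (200, 0, 0), (80, -15, 0), (140, -15, 0), (200, -15, 0)]
40 -30 [(80, 0, 0), (140, 0, 0), (200, 0, 0), (80, -15, 0), (140, -15, 0), (200, -15, 0)]
40 0 [(80, 0, 0), (140, 0, 15), (200, 0, 34), (80, -15, 19), (140, -15, 20), (200, -15, 8)]
40 30 [(80, 0, 0), (140, 0, 0), (200, 0, 0), (80, -15, 0), (140, -15, 0), (200, -15, 0)]
40 45 [(80, 0, 0), (140, 0, 0), (200, 0, 0), (80, -15, 0), (140, -15, 0), (200, -15, 0)]
40 60 [(80, 0, 24), (140, 0, 25), (200, 0, 27), (80, -15, 0), (140, -15, 0), (200, -15, 0)]
```

Run:
```python
from ik import *
for X,el in(([528,-38,114],-33),([530,-10,100],-20),([530,-5,80],0),([605,40,72],0),([605,40,140],0),([605,40,205],0),([530,-5,190],0)):
    s=solve(X,el,30);print(X,el,round(s.cost,2),s.x)
h=np.radians(30);c,s=np.cos(h),np.sin(h)
M=np.array([[0,-s,c],[0,c,s],[-1,0,0]]);goto([525,-8,75],M)
```

```text
[528, -38, 114] -33 0.0 [-0.71 -0.49 -0.9   0.7   0.91]
[530, -10, 100] -20 0.0 [-0.74 -0.5  -1.11  0.27  1.11]
[530, -5, 80] 0 0.0 [-0.79  0.38 -1.12 -1.49  1.31]
[605, 40, 72] 0 0.0 [-0.53  0.45 -1.   -1.45  1.06]
[605, 40, 140] 0 0.0 [-0.53  0.12 -1.08 -1.21  1.06]
[605, 40, 205] 0 0.0 [-0.53 -0.19 -1.12 -0.94  1.06]
[530, -5, 190] 0 165.74 [-0.79 -0.03 -1.17 -1.3   1.35]
t 6.1 pos [528.18 -37.6  114.51] q [-0.48 -0.99 -1.2   0.45  0.47 -0.27] F [-2.16  1.19 -5.47]
[[-0.55 -0.06  0.83]
 [ 0.01  1.    0.08]
 [-0.84  0.05 -0.55]]
shift cm [3.51 2.76 2.12]
turn deg [-25.1  -31.88 -10.58]
```

```bash
cat >> h.py <<'E'
def ori(el,hd):
    return (R.from_euler('z',hd,degrees=True)*R.from_euler('y',-el,degrees=True)).as_matrix()@np.array([[0,0,1],[0,1,0],[-1,0,0.]])
E
python3 -c "
from h import *
goto([525,-15,125],ori(-33,30))
"
```

```text
t 6.1 pos [528.18 -37.6  114.51] q [-0.48 -0.99 -1.2   0.45  0.47 -0.27] F [-2.16  1.19 -5.47]
[[-0.55 -0.06  0.83]
 [ 0.01  1.    0.08]
 [-0.84  0.05 -0.55]]
shift cm [-0.67  2.33 -0.67]
turn deg [-20.79   0.51 -17.04]
```

Emit:
{"method": "send_rows", "body": {
  "steps": [
    [-0.1,0.5,-0.2,-5.2,0.1,-4.3,1],
    [-0.1,0.5,-0.2,-5.2,0.1,-4.3,1],
    [-0.1,0.5,-0.2,-5.2,0.1,-4.3,1],
    [-0.1,0.5,-0.1,-5.2,0.1,-4.2,1],
    [0,0,0,0,0,0,1]
  ]
}}

```text
time_s: 6.6
ee_pos: [530.9, -28.0, 148.5]
tcp_rot: [-0.232, 0.843, 0.112, 0.473]
ft_force: [0.4, 0.1, -0.3]
finger_gap: -0.1
grasp_force: 0.0
```

```bash
python3 -c "
from h import *
goto([530,-5,85],ori(0,30))
"
```

```text
t 6.6 pos [530.87 -27.97 148.51] q [-0.69 -0.59 -0.91  0.72  0.91 -0.96] F [ 0.44  0.12 -0.35]
[[-0.44 -0.5   0.75]
 [-0.28  0.87  0.41]
 [-0.85 -0.03 -0.53]]
shift cm [4.78 2.23 4.22]
turn deg [ -0.68 -31.84   1.63]
```

Emit:
{"method": "send_rows", "body": {
  "steps": [
    [0.8,0.4,0.6,-0.1,-5.3,0.3,1],
    [0.9,0.4,0.5,-0.1,-5.3,0.3,1],
    [0.9,0.4,0.4,-0.1,-5.3,0.3,1],
    [1,0.4,0.4,-0.1,-5.3,0.3,1],
    [1,0.3,0.2,-0.1,-5.3,0.3,1],
    [1,0.3,0.2,-0.1,-5.3,0.3,1],
    [0,0,0,0,0,0,1]
  ]
}}

```text
time_s: 7.3
ee_pos: [535.2, -22.6, 95.5]
tcp_rot: [-0.194, 0.73, 0.17, 0.634]
ft_force: [0.3, -0.6, -0.4]
finger_gap: -0.0
grasp_force: 0.0
```

```bash
python3 -c "
from h import *
goto([530,-5,85],ori(0,30))
"
```

```text
t 7.3 pos [535.21 -22.59  95.55] q [-0.8  -0.22 -1.2  -0.46  1.29 -0.51] F [ 0.28 -0.62 -0.44]
[[-0.12 -0.5   0.86]
 [-0.07  0.87  0.49]
 [-0.99  0.   -0.14]]
shift cm [0.99 1.78 0.57]
turn deg [-0.13 -8.03 -0.1 ]
```

Emit:
{"method": "send_rows", "body": {
  "steps": [
    [0.8,0.6,0.2,0,-2,0,1],
    [0.8,0.6,0.2,0,-3,0,1],
    [0,0.6,0.2,0,-3,0,1],
    [0,0,0,0,0,0,1]
  ]
}}

```text
time_s: 7.7
ee_pos: [537.0, -16.3, 83.6]
tcp_rot: [-0.187, 0.702, 0.178, 0.664]
ft_force: [0.5, -0.5, -1.2]
finger_gap: 0.0
grasp_force: 0.0
```

Run:
```python
from h import *
goto([605,40,78],ori(0,30))
cv2.imwrite("pics/side1.png",cv2.resize(arm.snapshot("side")[:,:,::-1][100:310,120:400],(800,600),interpolation=cv2.INTER_CUBIC))
```

```text
t 7.7 pos [537.04 -16.27  83.58] q [-0.79  0.14 -1.19 -1.11  1.31 -0.21] F [ 0.53 -0.49 -1.23]
[[-0.05 -0.5   0.87]
 [-0.03  0.87  0.5 ]
 [-1.    0.   -0.06]]
shift cm [0.07 1.49 8.71]
turn deg [-0.11 -3.19 -0.05]
```

View pics/side1.png

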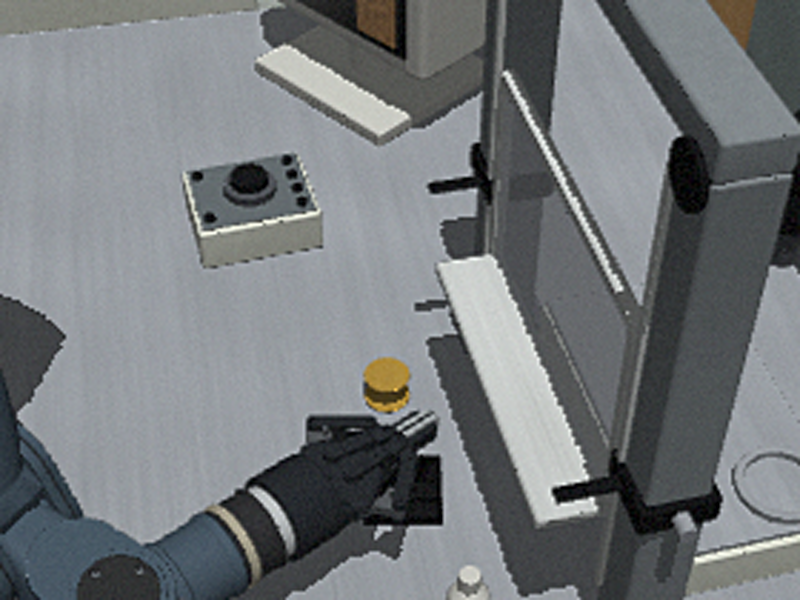

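The picture shows the shut fingertips at (430,418), in front of the lip and above the tray, with the spool and bottle clear. Now I advance under the lip.

Emit:
{"method": "send_rows", "body": {
  "steps": [
    [0,0.3,1.5,0,-0.8,0,1],
    [0,0.3,1.5,0,-0.8,0,1],
    [0,0.3,1.5,0,-0.8,0,1],
    [0,0.3,1.5,0,-0.8,0,1],
    [0,0.2,1.5,0,0,0,1],
    [0,0.1,1.2,0,0,0,1],
    [0,0,0,0,0,0,1]
  ]
}}

```text
time_s: 8.45
ee_pos: [606.9, 39.9, 85.6]
tcp_rot: [-0.185, 0.681, 0.181, 0.685]
ft_force: [0.4, -0.5, 0.3]
finger_gap: -0.1
grasp_force: 0.0
```

```bash
python3 -c "
from h import *
goto([605,40,90],ori(0,30))
"
```

```text
t 8.45 pos [606.93  39.94  85.6 ] q [-0.53  0.4  -1.05 -1.46  1.05 -0.  ] F [ 0.38 -0.52  0.31]
[[ 0.01 -0.5   0.87]
 [-0.    0.87  0.5 ]
 [-1.   -0.01  0.  ]]
shift cm [-0.44  0.1  -0.16]
turn deg [-0.02  0.16  0.41]
```

Now up in small steps (tool -x is up) until contact shows.

Emit:
{"method": "send_rows", "body": {
  "steps": [
    [-0.3,0,0,0,0,0,1],
    [-0.3,0,0,0,0,0,1],
    [-0.3,0,0,0,0,0,1],
    [0,0,0,0,0,0,1]
  ]
}}

```text
time_s: 8.85
ee_pos: [604.6, 39.4, 92.1]
tcp_rot: [-0.183, 0.683, 0.181, 0.684]
ft_force: [-0.0, -0.5, 0.2]
finger_gap: 0.4
grasp_force: 0.0
```

Emit:
{"method": "send_rows", "body": {
  "steps": [
    [-0.3,0,0,0,0,0,1],
    [-0.3,0,0,0,0,0,1],
    [-0.3,0,0,0,0,0,1],
    [0,0,0,0,0,0,1]
  ]
}}

```text
time_s: 9.25
ee_pos: [604.6, 39.9, 100.7]
tcp_rot: [-0.183, 0.683, 0.181, 0.684]
ft_force: [-0.6, -0.3, 0.6]
finger_gap: 0.1
grasp_force: 0.0
```

Emit:
{"method": "send_rows", "body": {
  "steps": [
    [-0.3,0,0,0,0,0,1],
    [-0.3,0,0,0,0,0,1],
    [-0.3,0,0,0,0,0,1],
    [0,0,0,0,0,0,1]
  ]
}}

```text
time_s: 9.65
ee_pos: [604.6, 39.9, 109.9]
tcp_rot: [-0.183, 0.682, 0.181, 0.684]
ft_force: [0.1, 0.1, 0.9]
finger_gap: 0.1
grasp_force: 0.0
```

Emit:
{"method": "send_rows", "body": {
  "steps": [
    [-0.3,0,0,0,0,0,1],
    [-0.3,0,0,0,0,0,1],
    [-0.3,0,0,0,0,0,1]
  ]
}}

```text
time_s: 9.95
ee_pos: [604.2, 40.1, 117.6]
tcp_rot: [-0.182, 0.683, 0.182, 0.683]
ft_force: [1.0, -0.6, -2.9]
finger_gap: -0.1
grasp_force: 0.0
```

Emit:
{"method": "send_rows", "body": {
  "steps": [
    [-0.4,0,0,0,0,0,1],
    [-0.4,0,0,0,0,0,1],
    [-0.4,0,0,0,0,0,1]
  ]
}}

```text
time_s: 10.25
ee_pos: [604.1, 40.2, 130.2]
tcp_rot: [-0.183, 0.683, 0.182, 0.683]
ft_force: [-0.5, -0.2, -3.6]
finger_gap: -0.4
grasp_force: 0.0
```

Emit:
{"method": "send_rows", "body": {
  "steps": [
    [-0.4,0,0,0,0,0,1],
    [-0.4,0,0,0,0,0,1],
    [-0.4,0,0,0,0,0,1]
  ]
}}

```text
time_s: 10.55
ee_pos: [604.2, 40.2, 142.5]
tcp_rot: [-0.183, 0.683, 0.182, 0.684]
ft_force: [-1.7, -0.4, -3.4]
finger_gap: -0.0
grasp_force: 0.0
```

Run:
```python
from h import *
goto([605,40,190],ori(0,30))
cv2.imwrite("pics/side2.png",cv2.resize(arm.snapshot("side")[:,:,::-1][100:310,200:400],(571,600),interpolation=cv2.INTER_CUBIC))
```

```text
t 10.55 pos [604.24  40.17 142.47] q [-0.53  0.11 -1.12 -1.24  1.05 -0.  ] F [-1.66 -0.36 -3.45]
[[ 0.   -0.5   0.87]
 [-0.    0.87  0.5 ]
 [-1.   -0.    0.  ]]
shift cm [-4.75 -0.06  0.06]
turn deg [-0.12  0.04  0.11]
```

View pics/side2.png

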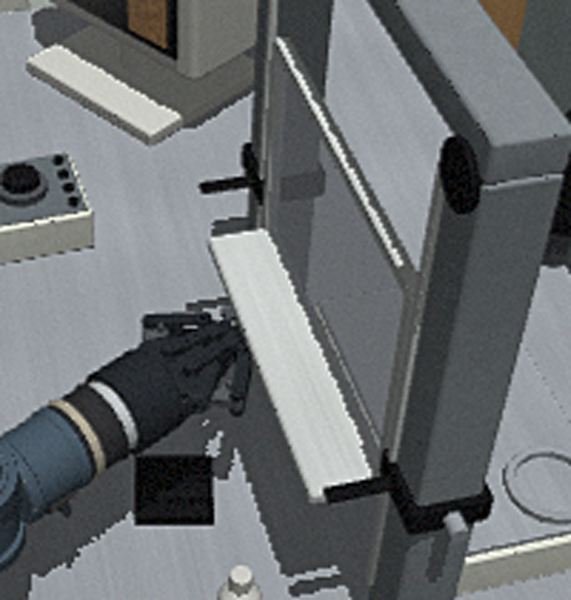

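The window is rising with a reaction of about 3.5 N; the lip's far front corner is at (210,240) and the far blade at (203,187), in crop pixels. I continue up.

Emit:
{"method": "send_rows", "body": {
  "steps": [
    [-0.4,0,0,0,0,0,1],
    [-0.4,0,0,0,0,0,1],
    [-0.4,0,0,0,0,0,1],
    [-0.4,0,0,0,0,0,1],
    [-0.4,0,0,0,0,0,1],
    [-0.4,0,0,0,0,0,1]
  ]
}}

```text
time_s: 11.2
ee_pos: [604.4, 40.1, 166.6]
tcp_rot: [-0.183, 0.683, 0.182, 0.684]
ft_force: [-0.4, 0.5, -3.1]
finger_gap: 0.4
grasp_force: 0.0
```

Emit:
{"method": "send_rows", "body": {
  "steps": [
    [-0.4,0,0,0,0,0,1],
    [-0.4,0,0,0,0,0,1],
    [-0.3,0,0,0,0,0,1],
    [-0.2,0,0,0,0,0,1],
    [0,0,0,0,0,0,1]
  ]
}}

```text
time_s: 11.7
ee_pos: [604.5, 40.1, 180.0]
tcp_rot: [-0.183, 0.682, 0.181, 0.684]
ft_force: [-0.5, -0.0, -1.8]
finger_gap: -0.0
grasp_force: 0.0
```

Run:
```python
from h import *
goto([605,40,185],ori(0,30))
a=arm.snapshot("side")[:,:,::-1][150:285,255:370]; b=arm.snapshot("top")[:,:,::-1][150:205,210:370]
cv2.imwrite("pics/s3.png",cv2.resize(a,None,fx=4.4,fy=4.4,interpolation=cv2.INTER_CUBIC))
cv2.imwrite("pics/t3.png",cv2.resize(b,None,fx=5,fy=5,interpolation=cv2.INTER_CUBIC))
```

```text
t 11.7 pos [604.49  40.08 180.03] q [-0.53 -0.07 -1.15 -1.08  1.05 -0.  ] F [-0.46 -0.03 -1.84]
[[ 0.   -0.5   0.87]
 [-0.    0.87  0.5 ]
 [-1.   -0.    0.  ]]
shift cm [-0.5  -0.03  0.04]
turn deg [-0.12  0.1   0.2 ]
```

View pics/s3.png

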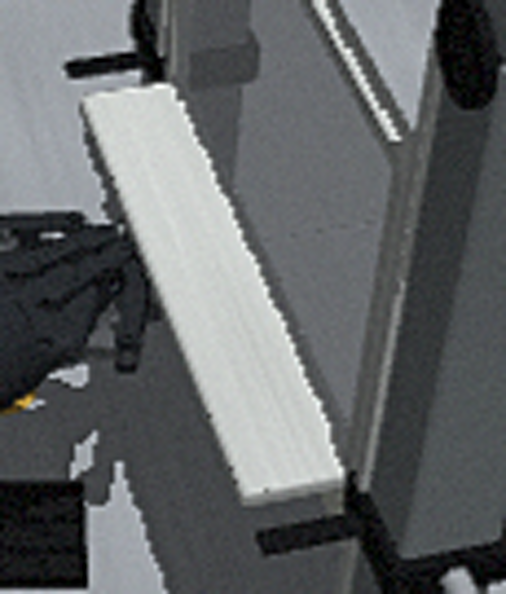

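View pics/t3.png

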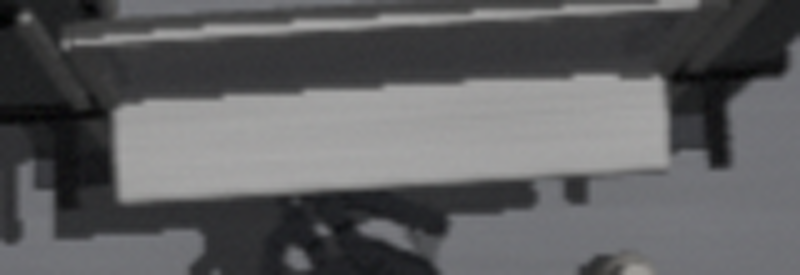

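Side crop: lip top front corners at (85,97) and (243,500); blade tips centred at (67,69) and (258,543). Top crop: lip front corners (119,202) and (668,169); blade tips (67,208) and (718,167).

Run:
```python
from h import *
import h
h.px=lambda u:np.array(u,float)
S=lambda u,v:(255+(u+.5)/4.4-.5,150+(v+.5)/4.4-.5)
T=lambda u,v:(210+(u+.5)/5-.5,150+(v+.5)/5-.5)
for n,s,t in(("lipL",S(85,97),T(119,202)),("lipR",S(243,500),T(668,169)),("bL",S(67,69),T(67,208)),("bR",S(258,543),T(718,167))):
    X=h.tri(s,t);print(n,X)
    for z in(180,190,200,205,210):
        k,w=h.K("side");Y=h.onz("top",t,z);q=k@(w[:3,:3]@Y+w[:3,3]);print("   ",z,q[:2]/q[2]-s)
```

```text
lipL [569.95 120.81 204.35]
    180 [-0.13  6.77]
    190 [-0.39  4.04]
    200 [-0.66  1.27]
    205 [-0.8  -0.13]
    210 [-0.93 -1.54]
lipR [ 582.39 -175.14  199.99]
    180 [0.93 6.83]
    190 [0.58 3.43]
    200 [ 0.22 -0.01]
    205 [ 0.03 -1.75]
    210 [-0.15 -3.5 ]
bL [566.52 149.12 202.68]
    180 [0.51 6.15]
    190 [0.26 3.46]
    200 [-0.01  0.74]
    205 [-0.14 -0.63]
    210 [-0.27 -2.02]
bR [ 582.51 -201.86  201.19]
    180 [1.41 7.39]
    190 [1.05 3.91]
    200 [0.67 0.39]
    205 [ 0.49 -1.39]
    210 [ 0.3  -3.18]
```

Lip centre is about 195 mm and the blades about 202 mm: 6–7 mm more.

Emit:
{"method": "send_rows", "body": {
  "steps": [
    [-0.3,0,0,0,0,0,1],
    [-0.2,0,0,0,0,0,1],
    [-0.15,0,0,0,0,0,1],
    [0,0,0,0,0,0,1],
    [0,0,0,0,0,0,1],
    [0,0,0,0,0,0,1],
    [0,0,0,0,0,0,1],
    [0,0,0,0,0,0,1]
  ]
}}

```text
time_s: 12.6
ee_pos: [604.5, 40.1, 186.1]
tcp_rot: [-0.183, 0.682, 0.181, 0.684]
ft_force: [-0.6, -0.0, -1.2]
finger_gap: 0.3
grasp_force: 0.0
```

Emit:
{"method": "send_rows", "body": {
  "steps": [
    [0.3,0,0,0,0,0,1],
    [0.4,0,0,0,0,0,1],
    [0.5,0,0,0,0,0,1],
    [0.8,0,0,0,0,0,1],
    [1,0,0,0,0,0,1],
    [1,0,0,0,0,0,1],
    [0,0,0,0,0,0,1]
  ]
}}

```text
time_s: 13.3
ee_pos: [604.0, 40.3, 143.6]
tcp_rot: [-0.182, 0.684, 0.183, 0.683]
ft_force: [-0.3, 0.5, -0.6]
finger_gap: -0.0
grasp_force: 0.0
```

Run:
```python
from h import *
goto([530,-5,145],ori(0,30))
a=arm.snapshot("side")[:,:,::-1][150:285,255:370]
cv2.imwrite("pics/s4.png",cv2.resize(a,None,fx=4.4,fy=4.4,interpolation=cv2.INTER_CUBIC))
```

```text
t 13.3 pos [604.    40.26 143.61] q [-0.53  0.1  -1.13 -1.23  1.05 -0.  ] F [-0.33  0.51 -0.59]
[[-0.   -0.5   0.87]
 [ 0.    0.87  0.5 ]
 [-1.    0.   -0.  ]]
shift cm [-0.13 -0.24 -8.67]
turn deg [-0.13 -0.06 -0.07]
```

View pics/s4.png

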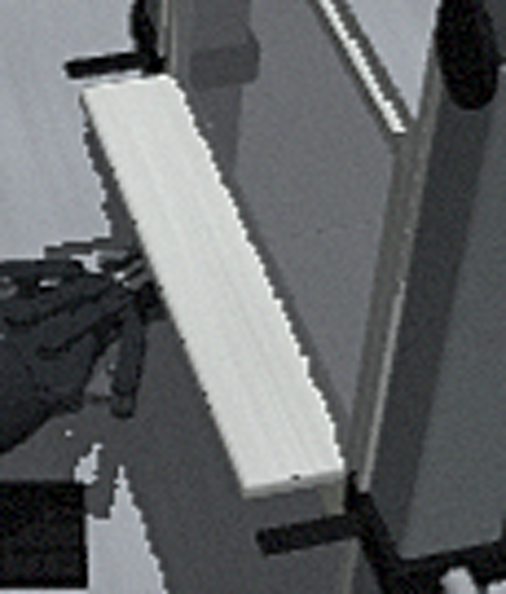

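The window stayed up: the lip corners are now at (85,90) and (243,492), and the fingers are clear below. I back out the way I came.

Emit:
{"method": "send_rows", "body": {
  "steps": [
    [2,0,0,0,0,0,1],
    [2,0,0,0,0,0,1],
    [1.9,0,0,0,0,0,1],
    [0,-0.3,-2,0,0,0,1],
    [0,-0.3,-2,0,0,0,1],
    [0,-0.3,-2,0,1,0,1],
    [0,-0.3,-2,0,1,0,1],
    [0,0,0,0,0,0,1]
  ]
}}

```text
time_s: 14.15
ee_pos: [541.2, -12.1, 88.4]
tcp_rot: [-0.186, 0.694, 0.177, 0.672]
ft_force: [0.2, 0.8, 0.2]
finger_gap: -0.2
grasp_force: 0.0
```

```bash
python3 -c "
from h import *
goto([520,-28,150],ori(-35,30))
"
```

```text
t 14.15 pos [541.16 -12.12  88.4 ] q [-0.77  0.21 -1.18 -1.27  1.29 -0.12] F [0.2  0.79 0.21]
[[-0.03 -0.5   0.87]
 [-0.02  0.87  0.5 ]
 [-1.   -0.   -0.03]]
shift cm [-6.07 -0.36 -2.83]
turn deg [-0.37 33.09  0.14]
```

Emit:
{"method": "send_rows", "body": {
  "steps": [
    [-0.5,0,-0.4,0,5.5,0,1],
    [-0.7,-0.1,-0.6,0,5.5,0,1],
    [-0.9,-0.1,-0.8,0,5.5,0,1],
    [-0.9,0,-0.9,0,5.5,0,1],
    [-0.9,0,-1,0,5.5,0,1],
    [-0.9,0,-1,0,5.5,0,1],
    [0,0,0,0,0,0,1]
  ]
}}

```text
time_s: 14.85
ee_pos: [547.5, -38.9, 109.2]
tcp_rot: [-0.2, 0.769, 0.147, 0.589]
ft_force: [0.9, -0.6, 1.4]
finger_gap: 0.1
grasp_force: 0.0
```

```bash
python3 -c "
from h import *
goto([460,60,260],ori(-90,30))
"
```

```text
t 14.85 pos [547.53 -38.9  109.25] q [-0.78 -0.4  -1.11  0.05  1.18 -0.73] F [ 0.89 -0.58  1.36]
[[-0.23 -0.48  0.85]
 [-0.13  0.88  0.46]
 [-0.96 -0.01 -0.26]]
shift cm [-13.9   12.73  -6.81]
turn deg [-1.3  74.76 -0.71]
```

Emit:
{"method": "send_rows", "body": {
  "steps": [
    [0,0,-1.5,0,5,0,1],
    [0,0,-1.5,0,6,0,1],
    [0,0,-1.5,0,6,0,1],
    [0,0,-1.5,0,7,0,1],
    [0,0,-1.5,0,8,0,1],
    [0,0,-1.5,0,8,0,1],
    [0,0,-1.5,0,8,0,1],
    [0,0,-1.5,0,8,0,1]
  ]
}}

```text
time_s: 15.65
ee_pos: [473.1, -83.0, 168.6]
tcp_rot: [-0.241, 0.953, 0.041, 0.18]
ft_force: [0.9, -0.8, -0.7]
finger_gap: -0.1
grasp_force: 0.0
```

```bash
python3 -c "
from h import *
goto([440,60,260],ori(-90,30))
"
```

```text
t 15.65 pos [473.14 -83.03 168.55] q [-0.52 -0.37 -0.44  1.29  0.31 -0.98] F [ 0.93 -0.79 -0.69]
[[-0.82 -0.47  0.32]
 [-0.44  0.88  0.16]
 [-0.36 -0.01 -0.93]]
shift cm [-6.96 14.08 -7.25]
turn deg [-0.84 21.24 -1.57]
```

Emit:
{"method": "send_rows", "body": {
  "steps": [
    [-0.5,1,-1,-0.3,7.1,-0.5,1],
    [-0.3,2,-1,-0.3,7.1,-0.5,1],
    [-0.1,3,-1,-0.2,7,-0.5,1],
    [0,3,0,0,0,0,1],
    [0,3,0,0,0,0,1],
    [0,3,0,0,0,0,1],
    [0,3,0,0,0,0,1],
    [0,0,0,0,0,0,1]
  ]
}}

```text
time_s: 16.45
ee_pos: [383.8, 78.3, 198.8]
tcp_rot: [-0.261, 0.965, 0.003, 0.003]
ft_force: [-0.2, 0.1, 0.0]
finger_gap: -0.0
grasp_force: 0.0
```

```bash
python3 -c "
from h import *
goto([421,359,100],ori(-90,30))
"
```

```text
t 16.45 pos [383.84  78.3  198.75] q [ 0.02 -0.31 -0.29  1.59  0.01 -0.5 ] F [-0.17  0.09  0.03]
[[-0.86 -0.5   0.  ]
 [-0.5   0.86  0.01]
 [-0.01  0.   -1.  ]]
shift cm [-17.28  22.34  10.08]
turn deg [0.24 0.38 0.24]
```

Emit:
{"method": "send_rows", "body": {
  "steps": [
    [-2.5,3.2,0,0,0,0,1],
    [-2.5,3.2,0,0,0,0,1],
    [-2.5,3.2,0.5,0,0,0,1],
    [-2.5,3.2,1,0,0,0,1],
    [-2.5,3.2,1.5,0,0,0,1],
    [-2.5,3.2,2,0,0,0,1],
    [-2.3,3.1,2,0,0,0,1],
    [0,0,2,0,0,0,1]
  ]
}}

```text
time_s: 17.25
ee_pos: [422.6, 361.0, 108.4]
tcp_rot: [-0.261, 0.965, 0.004, 0.003]
ft_force: [0.3, -0.0, -0.0]
finger_gap: 0.1
grasp_force: 0.0
```

Emit:
{"method": "send_rows", "body": {
  "steps": [
    [0,0,0.5,0,0,0,1],
    [0,0,0.5,0,0,0,1],
    [0,0,0,0,0,0,1]
  ]
}}

```text
time_s: 17.55
ee_pos: [420.8, 355.4, 101.6]
tcp_rot: [-0.259, 0.966, 0.003, 0.001]
ft_force: [-0.5, 1.1, 0.3]
finger_gap: -0.4
grasp_force: 0.0
```

Run:
```python
from h import *
goto([421,359,74],ori(-90,30))
a=arm.snapshot("side")[:,:,::-1][100:280,150:370];b=arm.snapshot("top")[:,:,::-1][200:280,110:220]
cv2.imwrite("pics/f.png",np.hstack([cv2.resize(a,(440,360)),cv2.resize(b,(360,262)) if 0 else cv2.copyMakeBorder(cv2.resize(b,(360,262)),0,98,0,0,0)]))
```

```text
t 17.55 pos [420.84 355.4  101.6 ] q [ 0.58  0.12 -0.08  1.36  0.    0.05] F [-0.52  1.12  0.25]
[[-0.87 -0.5   0.  ]
 [-0.5   0.87  0.01]
 [-0.    0.   -1.  ]]
shift cm [-0.18  0.29  2.76]
turn deg [0.26 0.21 0.01]
```

View pics/f.png

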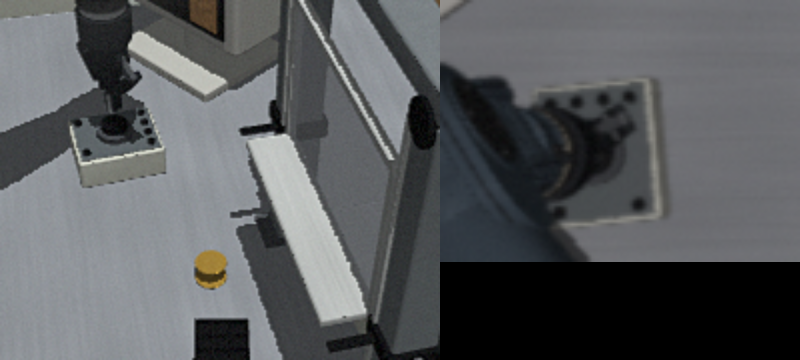

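The fingertips are at about (110,105), right over the palm button at (115,125), and the window is still at the mark. I press gently.

Emit:
{"method": "send_rows", "body": {
  "steps": [
    [-0.2,0.3,1,0,0,0,1],
    [0,0,1,0,0,0,1],
    [0,0,0.5,0,0,0,1],
    [0,0,0.3,0,0,0,1]
  ]
}}

```text
time_s: 18.05
ee_pos: [419.7, 359.1, 73.1]
tcp_rot: [-0.26, 0.966, 0.002, 0.0]
ft_force: [0.2, -0.8, 1.0]
finger_gap: -0.2
grasp_force: 0.3
```

Emit:
{"method": "send_rows", "body": {
  "steps": [
    [0,0,0.2,0,0,0,1],
    [0,0,0.2,0,0,0,1],
    [0,0,0,0,0,0,1]
  ]
}}

```text
time_s: 18.35
ee_pos: [420.1, 359.4, 70.5]
tcp_rot: [-0.26, 0.966, 0.002, 0.001]
ft_force: [-2.0, -1.1, 2.9]
finger_gap: -0.1
grasp_force: 1.3
```

Emit:
{"method": "send_rows", "body": {
  "steps": [
    [0,0,0.2,0,0,0,1],
    [0,0,0.2,0,0,0,1],
    [0,0,0,0,0,0,1]
  ]
}}

```text
time_s: 18.65
ee_pos: [420.6, 359.7, 66.7]
tcp_rot: [-0.26, 0.966, 0.003, 0.001]
ft_force: [-2.7, -2.5, 3.9]
finger_gap: 0.0
grasp_force: 2.3
```

Emit:
{"method": "send_rows", "body": {
  "steps": [
    [0,0,0.15,0,0,0,1],
    [0,0,0.15,0,0,0,1],
    [0,0,0,0,0,0,1]
  ]
}}

```text
time_s: 18.95
ee_pos: [420.6, 359.8, 65.9]
tcp_rot: [-0.26, 0.966, 0.003, 0.002]
ft_force: [-5.4, -4.1, 13.3]
finger_gap: -0.3
grasp_force: 6.6
```

Emit:
{"method": "send_rows", "body": {
  "steps": [
    [0,0,0.1,0,0,0,1],
    [0,0,0.1,0,0,0,1],
    [0,0,0,0,0,0,1]
  ]
}}

```text
time_s: 19.25
ee_pos: [420.7, 359.8, 65.8]
tcp_rot: [-0.26, 0.966, 0.003, 0.002]
ft_force: [-7.8, -5.9, 20.4]
finger_gap: -0.1
grasp_force: 10.1
```

The tool has stopped at z = 65.8 while the force rises to 20 N, so the button is at its stop. Release.

Emit:
{"method": "send_rows", "body": {
  "steps": [
    [0,0,-0.5,0,0,0,1],
    [0,0,-1,0,0,0,1],
    [0,0,-2,0,0,0,1],
    [0,0,-3,0,0,0,1],
    [0,0,-3,0,0,0,1],
    [0,0,0,0,0,0,1],
    [0,0,0,0,0,0,1]
  ]
}}

```text
time_s: 19.95
ee_pos: [421.3, 359.8, 157.0]
tcp_rot: [-0.26, 0.966, 0.003, 0.002]
ft_force: [-0.3, 0.5, -0.1]
finger_gap: -0.4
grasp_force: 0.0
```

```bash
python3 -c "
from h import *
s=arm.state();print(s['ee_pos'],s['ft_force']);print(arm.job_done())"
```

```text
[421.27 359.81 157.04] [-0.29  0.46 -0.06]
the job is handed in; nothing more can be done
None
```

I pushed the window up until its lip was level with the pointer blades (within about 1–2 mm by camera measurement), pressed the palm button to its stop and released it, and handed the job in at about 20 s; no verdict came back.

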